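# Close the tweezers well of the bedside caddy

## Robot

A 7-joint arm with a two-finger parallel gripper is mounted at the origin on the work surface. World frame = base frame: x ahead of the robot, y to its left, z up, the work surface at z = 0. Lengths are in mm, angles in rad, forces in N, time in s.
With the tool pointing down it reaches from about 400 to 875 mm from the base axis. Payload 4.4 kg.
Tool frame: the origin (TCP) lies midway between the tips of the shut fingers; the grasp point (between the pads) lies 19 mm behind it (ctrl.pinch_z is the distance from the TCP to the grasp point, in mm); z points along the fingers, y is the line along which they close (so a half turn about z gives the same grasp; the last joint's range is limited). The gripper opens to 85 mm and grips with 20 to 120 N. Pads are 22 mm wide; open, the fingers measure 114 mm over their backs; the gripper's body (76 mm by 85 mm) begins 54 mm behind the grasp point. The pads swing forward as they close: fully open they stand 13 mm farther back than shut.
Start: joints at [1.278, 0.628, 0.038, 1.517, -0.027, 0.996, -0.02], TCP at [146.187, -633.362, 231.313] pointing down, gripper open.
Joint ranges: [-3.06, 3.06], [-0.37, 2.12], [-1.25, 1.32], [0.18, 2.47], [-1.1, 4.24], [0.23, 1.98], [-2.94, 2.94]. Speed limits (rad/s): [2.57, 2.57, 3.14, 3.14, 3.14, 3.14, 3.14].

## Interface

Orientations are given as [roll, pitch, yaw] about the fixed x, y, z axes, in that order (R = Rz(yaw) Ry(pitch) Rx(roll)).
In Python, from cell import read_state, cams, order, ctrl gives the robot as it stands.
- The arm moves only by the tool move_arm, never from a script. Its argument "targets" is text: rows parted by semicolons, each of 7 numbers parted by spaces: the gripper's target within -1 to 1 (fully open at 1, half-way at 0, shut at -1), then the shift along the tool's x, y, z in cm, then the turn, a rotation vector about the tool's x, y, z in degrees. A call has 1 to 5 rows; each row shifts and turns the commanded pose from where the row before left it, along the tool's axes as they then stand; what a row does not reach is not made up. A row lasts 1/12 s, in which the tool goes at most 41.7 mm and 7.16 degrees, less where a joint would pass 70% of its speed; a pose out of reach is approached as far as the arm can. A call with a gripper value outside its range is refused whole. The fingers move at their own pace and stop on an object; the grip force is fixed at half the most. Time passes only in rows, so rows that do not move let the fingers close. It gives the time, the measured TCP pose, the force, the opening and the grip force at its end, in the units of the state.
- read_state(): the state, without advancing time (a new reading comes with each control period).
- cams.get_image(name): name is "side" or "top" or "wrist"; returns a dict with "color" (400x640x3 uint8, red, green, blue), "fovy" (degrees; the focal length in pixels is half the picture's height over the tangent of half this angle, whatever the lens; pixels are square), "cx", "cy" (the principal point, pixels), "rvec" (rotation vector, rad) and "tvec" (3), from world to camera coordinates, as OpenCV has them. Camera axes: x right, y down, z forward; pixel columns grow to the right and rows downward; lengths in mm; the calibration is good to about 2 mm. A picture is of the moment at which its call begins. There is no depth.
- order.finish_job(): hands the job in; it is judged then, once.
The state is a dict: "clock": time; "qpos": joint angles; "qd": joint speeds; "tau": joint torques, N m; "eef_pos": TCP position; "tool_rot": TCP orientation; "force": force on the tool from outside, world axes, zero at the start; "torque": the same for the moment, N m; "width": finger opening in mm; "gripper_force": force on a finger pad.
Only numpy, scipy, OpenCV 4.12 (cv2) and the standard library are available. Lean on these libraries where they do the work, as an engineer would, in place of code of your own. Each camera call takes 0.05 s, during which the arm holds its last target. There are 200 camera calls.

## Task

Close the tweezers well in the wooden bedside caddy: keeping the flat wooden lid down on the deck, slide it gently along the channel by its rib until it drops fully home into the shallow pocket over the well. Then let go of the lid and push the small steel catch in over its edge as far as it goes, forcing nothing and leaving the other things on the mat alone.

Things in the scene. Friction and masses are not known exactly. Their poses are not given: they have to be found in the camera images.
- caddy: Fixed low wooden caddy on the mat, 330 mm along its x, 124 mm along y, 35 mm tall. Origin on its underside, on the middle line, 167 mm from its -x end; z up. Between two side rails (inner faces y = +/-42 mm, tops z = 35 mm) a channel with a white deck at z = 30 mm runs from x = -115 to 111 mm. Caddy and lid are damaged if pressed together with over 25 N.
- span (a point): Middle of the span in which the pocket lies: caddy x = 45, y = 0, z = 30 mm (deck level). The pocket's centre is on the middle line within 25 mm of this point along caddy x. It is in a stiff inner tray set differently each time and is not measured: see or feel for it. Beyond its far wall the deck goes on.
- span_ledge (a point): Point 5 mm under span, at the level of the pocket's ledge (caddy z = 25 mm). The pocket is a step 5 mm deep with upright walls, 74 mm long in caddy x and as wide as the channel, round a 58 x 68 mm well with tweezers in it.
- lid: Loose wooden lid, 70 mm along x, 80 along y, 8 thick, 0.11 to 0.2 kg. Origin at the centre of its underside; axes as the caddy's. Starts flat on the deck (caddy x -76 to -60 mm); the rails guide it with 2 mm play each side. Slid to caddy +x it drops 5 mm into the pocket (2 mm play each way): if free, its front dips first, then it stops on the far wall. Sliding takes 0.5 to 3 N, up to 5 as it tips. Do not raise it over 8 mm.
- rib_top (a point): Top centre of the lid's grip rib, 32 mm above the lid's underside. The rib stands in the middle of the lid: 12 mm along caddy x, 40 mm along y, 24 mm tall. Held loosely, it leaves the lid free to dip and drop.
- catch (a joint): Travel of the steel catch in m: 0 open (0 to 0.002 at the start), 0.016 fully in. It slides towards the caddy's +y against about 1.5 N of friction and stays where it is left. Over a lid that has not dropped it jams on the lid's edge; it clears a dropped lid by 2.5 mm.
- catch_knob (a point): Top centre of the catch's knob: a steel block 14 mm along caddy x, 10 mm along y, 18 mm tall, on a 3 mm tongue riding on the -y rail. Open, it is at caddy x = 45, y = -56 mm, z = 56.5 mm. Push its outer face, 5 mm to caddy -y of this point.
- dispenser: White plastic push-button soap dispenser, round, 64 mm wide, 148 mm tall, spout to -x; origin under its centre. Leave alone.
- flashlight: Red plastic flashlight lying along its x axis, 140 mm long, head 40 mm wide at +x; origin under it. Leave alone.
- saucer: White ceramic saucer, 116 mm wide, 18 mm tall; origin under its centre. Leave alone.
- tweezers: Chrome tweezers lying flat along their x axis, 90 x 14 x 6 mm; origin under the centre. Leave alone.
- pills: Small green pill bottle, 38 mm wide, 65 mm tall; origin under its centre. Leave alone.
- cream_jar: White ceramic cream jar with a metal cap, 48 mm wide, 38 mm tall; origin under its centre. Leave alone.
Mind the look-alikes: they are no part of the job. There is more than one size of the lid; the job needs the smallest.

How it is judged (in metres and radians):
On the way, in this order (a step that is already met when the one before it is completed fails the run):
1. the lid has dropped fully into the pocket, lying level, with the catch still open (z of lid in the frame of caddy below 0.0265 m and angle between lid's own z axis and vertical below 0.03 rad and angle between the x axis of lid and the x axis of caddy, either way round below 0.1 rad and value of joint catch below 0.006 m), for 0.2 s.
2. the catch is pushed in over the seated lid (z of lid in the frame of caddy below 0.0265 m and angle between lid's own z axis and vertical below 0.03 rad and angle between the x axis of lid and the x axis of caddy, either way round below 0.1 rad and value of joint catch above 0.012 m), for 0.2 s.
At the end, for the whole second after the job is handed in: The lid lies in the pocket (origin within 1.5 mm of its seated height of 25 mm over the caddy's underside, level within 0.03 rad, square within 0.1 rad), at rest and released, and the catch is in by more than 12 of its 16 mm (all of step 2 and linear speed of lid below 0.01 m/s and contact force between lid and the fingers below 0.1 N); the robot touches nothing.
It fails at once if the lid is raised more than 8 mm off the deck (z of lid in the frame of caddy above 0.038 m).
It fails at once if lid and caddy (its catch and inner tray included) are pressed together with more than 25 N (contact force between lid and caddy above 25 N).
It fails at once if another thing on the mat is moved more than 15 mm (distance of any of dispenser, flashlight, saucer, tweezers, pills, cream_jar from where it was at the start of the episode above 0.015 m).
It also fails if it takes over 56 s, if anything falls off the work surface, if the arm or the gripper's body presses on something with over 40 N, if the wrist force passes 120 N, or if a joint passes its speed limit or range.

## Working session

There is one attempt and no reset: what is moved stays moved. The work goes in short steps, Python scripts to look and compute and a tool call to move; the robot and the scene stay as the last step left them, time stands still between calls to the robot, and variables do not carry over. Pictures are saved under pics/ and viewed, at most 10 in all, crops included, and the job is handed in when it is done.

Besides the shell and the picture viewer there is one more tool, called after ">>>" by a JSON object that holds its "method" and its "body". move_arm: Moves the arm, as the interface text tells. Its arguments: {"type":"object","properties":{"targets":{"type":"string"}},"required":["targets"]}

```bash
mkdir -p pics
cat > h.py <<'E'
import numpy as np, cv2
from cell import read_state, cams, order, ctrl
def cam(n):
    d=cams.get_image(n); f=200/np.tan(np.radians(d['fovy'])/2)
    d['K']=np.array([[f,0,d['cx']],[0,f,d['cy']],[0,0,1]]); d['R']=cv2.Rodrigues(np.array(d['rvec'],float))[0]; d['t']=np.array(d['tvec'],float).ravel(); return d
def save(d,name): cv2.imwrite('pics/'+name+'.png',d['color'][:,:,::-1])
def ray(d,u,v,z):
    r=d['R'].T@np.linalg.inv(d['K'])@[u,v,1]; c=-d['R'].T@d['t']; return c+r*(z-c[2])/r[2]
def proj(d,p): 
    q=d['K']@(d['R']@np.array(p,float)+d['t']); return q[:2]/q[2]
E
python3 - <<'E'
from h import *
import pickle
ds={n:cam(n) for n in('top','side')}
for n in ds: save(ds[n],n); print(n,ds[n]['fovy'],ds[n]['cx'],ds[n]['cy'],-ds[n]['R'].T@ds[n]['t'])
pickle.dump(ds,open('d0.pkl','wb'))
print(read_state())
E
```

```text
top 51.18806324778448 317.5169192113155 203.12387409166956 [414.46614474 -21.67040159 954.57868955]
side 43.69189243972248 323.6864979509312 204.9046965564934 [485.21710406 786.77375371 766.70428241]
{'clock': 0.1, 'qpos': array([ 1.27819963,  0.62924193,  0.03844752,  1.51825268, -0.02701363,
        0.99632874, -0.02000803]), 'qd': array([ 2.30794528e-04, -1.96956341e-03, -9.58785837e-04, -2.57215671e-03,
       -1.20053015e-04, -7.60312063e-05,  2.15734922e-03]), 'tau': array([ 3.09610870e-03, -5.64534009e+01,  1.23088550e+00, -1.93972385e+01,
        1.13558932e-02,  5.42654539e-03, -1.24745210e-05]), 'eef_pos': array([ 146.06360928, -632.80074662,  230.49359181]), 'tool_rot': array([-3.13987980e+00,  6.76598218e-06,  2.26779365e-01]), 'force': array([ 0.20261503, -0.50701673, -0.59797027]), 'torque': array([ 0.00050217, -0.02933944, -0.0015836 ]), 'gripper_force': 0.0, 'width': 85.27767672434851}
```

View pics/top.png

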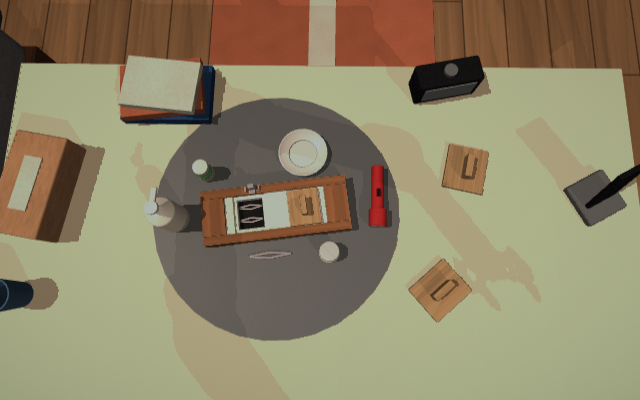

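View pics/side.png

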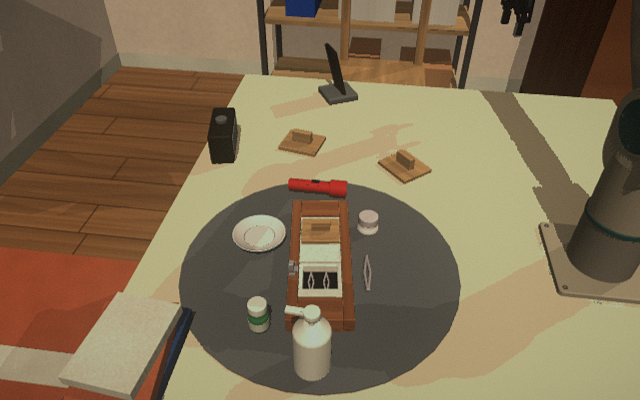

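The lid sits in the caddy's channel (top view ~(307,203)). The well is at ~(251,213), the catch at ~(252,188) and the dispenser at the far end ~(168,215). I'll enlarge the crops next.

Run:
```python
from h import *
import pickle
ds=pickle.load(open('d0.pkl','rb'))
c=ds['top']['color'][165:255,190:360,::-1]
cv2.imwrite('pics/tc.png',cv2.resize(c,None,fx=4.7,fy=4.7,interpolation=cv2.INTER_CUBIC))
```

```text
(no output)
```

View pics/tc.png

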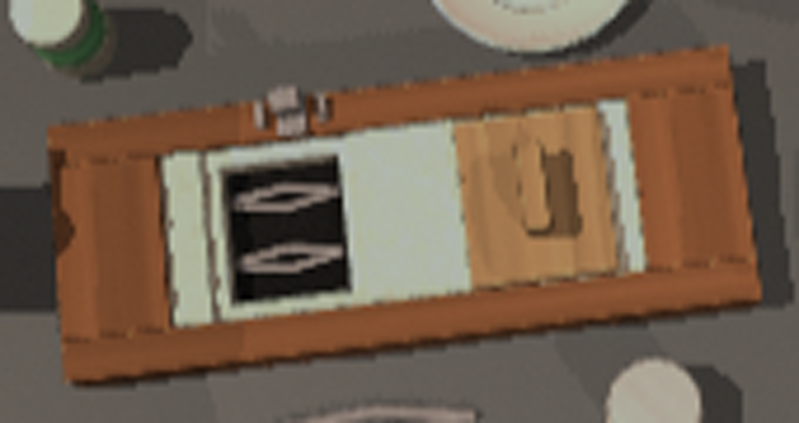

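```bash
cat >> h.py <<'E'
def c2w(P,p): # P=(x,y,yaw)
    c,s=np.cos(P[2]),np.sin(P[2]); return np.array([P[0]+c*p[0]-s*p[1],P[1]+s*p[0]+c*p[1],p[2]])
def w2c(P,w):
    c,s=np.cos(P[2]),np.sin(P[2]); dx,dy=w[0]-P[0],w[1]-P[1]; return np.array([c*dx+s*dy,-s*dx+c*dy,w[2]])
E
python3 - <<'E'
from h import *
import pickle
from scipy.optimize import least_squares
d=pickle.load(open('d0.pkl','rb'))['top']
px=lambda u,v:((u+.5)/4.7-.5+190,(v+.5)/4.7-.5+165)
pts=[((48,128),(163,-62,35)),((727,47),(-167,-62,35)),((760,298),(-167,62,35)),((66,378),(163,62,35)),
((162,156),(111,-42,32)),((628,101),(-115,-42,32)),((645,270),(-115,42,32)),((173,327),(111,42,32))]
f=lambda P:np.concatenate([proj(d,c2w(P,m))-px(*u) for u,m in pts])
c0=ray(d,275,211,30)
for a in (0,np.pi/2,np.pi,-np.pi/2):
    r=least_squares(f,[c0[0],c0[1],a]); print(a,r.cost,r.x)
    if r.cost<30: P=r.x; print(f(P).round(1))
np.save('P.npy',P)
for n,u,z in [('well',(220,163),25),('well',(340,153),25),('well',(352,293),25),('well',(232,305),25),('farwall',(201,155),30),('farwall',(213,320),30),('lid',(455,123),38),('lid',(602,108),38),('lid',(618,270),38),('lid',(470,288),38),('rib',(518,140),62),('rib',(540,138),62),('rib',(550,230),62),('rib',(527,232),62),('knob',(290,97),56)]:
    w=ray(d,*px(*u),z); print(n,w.round(1),w2c(P,w).round(1))
E
```

```text
0 0.9507247251575923 [577.20198024  89.24170726   1.70503074]
[ 0.  -0.5  0.2 -0.2  0.4  0.2 -0.3  0.7 -0.4 -0.3 -0.4 -0.2  0.5  0.2
  0.  -0. ]
1.5707963267948966 0.9507247251576929 [577.20198024  89.24170722   1.70503074]
[ 0.  -0.5  0.2 -0.2  0.4  0.2 -0.3  0.7 -0.4 -0.3 -0.4 -0.2  0.5  0.2
  0.  -0. ]
3.141592653589793 0.9507247251576763 [577.20198024  89.24170726   1.70503074]
[ 0.  -0.5  0.2 -0.2  0.4  0.2 -0.3  0.7 -0.4 -0.3 -0.4 -0.2  0.5  0.2
  0.  -0. ]
-1.5707963267948966 0.9507247251576487 [577.20198024  89.24170723  -4.57815457]
[ 0.  -0.5  0.2 -0.2  0.4  0.2 -0.3  0.7 -0.4 -0.3 -0.4 -0.2  0.5  0.2
  0.  -0. ]
well [601.6 177.2  25. ] [ 83.9 -36.   25. ]
well [607.5 119.2  25. ] [ 25.6 -34.   25. ]
well [539.2 110.5  25. ] [26.1 34.8 25. ]
well [532.5 167.7  25. ] [83.7 33.8 25. ]
farwall [604.4 185.5  30. ] [ 91.8 -39.9  30. ]
farwall [524.6 175.3  30. ] [92.3 40.6 30. ]
lid [620.3  62.7  38. ] [-32.1 -39.1  38. ]
lid [628.7  -7.6  38. ] [-102.9  -38.1   38. ]
lid [550.4 -16.5  38. ] [-101.2   40.7   38. ]
lid [540.7  53.1  38. ] [-31.  41.  38.]
rib [607.2  30.8  62. ] [-61.9 -21.9  62. ]
rib [608.3  20.6  62. ] [-72.2 -21.7  62. ]
rib [565.  15.  62.] [-72.   22.1  62. ]
rib [563.9  25.6  62. ] [-61.3  21.7  62. ]
knob [627.6 139.2  56. ] [ 42.8 -56.7  56. ]
```

Pose fit residuals are ≤0.7 px, and the sizes match: well 58×69, lid 70×80, rib 44 long. The well's centre is at caddy x ≈ 55 and the lid at x ≈ -67. Plan: cage the rib loosely between part-open fingers lined up along caddy x and slide it. First I approach high up.

>>> {"method": "move_arm", "body": {"targets": "-0.3 0 0 0 0 0 5.3; -0.3 2.6 -2.93 0 0 0 0; -0.3 2.6 -2.93 0 0 0 0; -0.3 2.6 -2.93 0 0 0 0; -0.3 2.6 -2.93 0 0 0 0"}}

```text
clock: 0.52
eef_pos: [234.0, -501.5, 230.8]
tool_rot: [-3.141, 0.0, 0.134]
force: [1.6, -0.2, 0.2]
width: 29.9
gripper_force: 0.0
```

>>> {"method": "move_arm", "body": {"targets": "-0.3 2.6 -2.93 0 0 0 0; -0.3 2.6 -2.93 0 0 0 0; -0.3 2.6 -2.93 0 0 0 0; -0.3 2.6 -2.93 0 0 0 0; -0.3 2.6 -2.93 0 0 0 0"}}

```text
clock: 0.93
eef_pos: [343.3, -338.8, 231.2]
tool_rot: [-3.141, 0.0, 0.134]
force: [0.7, -0.2, -1.5]
width: 29.7
gripper_force: 0.0
```

>>> {"method": "move_arm", "body": {"targets": "-0.3 2.6 -2.93 0 0 0 0; -0.3 2.6 -2.93 0 0 0 0; -0.3 2.6 -2.93 0 0 0 0; -0.3 2.6 -2.93 0 0 0 0; -0.3 2.6 -2.93 0 0 0 0"}}

```text
clock: 1.35
eef_pos: [452.5, -176.3, 231.3]
tool_rot: [-3.142, 0.0, 0.134]
force: [0.1, -0.5, -0.1]
width: 29.9
gripper_force: 0.0
```

>>> {"method": "move_arm", "body": {"targets": "-0.3 2.6 -2.93 0 0 0 0; -0.3 2.6 -2.93 0 0 0 0; -0.3 2.6 -2.93 0 0 0 0; -0.3 2.6 -2.93 0 0 0 0; -0.3 0 0 0 0 0 0"}}

```text
clock: 1.77
eef_pos: [543.6, -38.4, 231.1]
tool_rot: [-3.137, -0.005, 0.146]
force: [1.9, 1.4, 0.8]
width: 30.3
gripper_force: 0.0
```

>>> {"method": "move_arm", "body": {"targets": "-0.3 2.5 -2.75 0 0 0 0; -0.3 2.5 -2.75 0 0 0 0; -0.3 0 0 4 0 0 0; -0.3 0 0 4 0 0 0; -0.3 0 0 0 0 0 0"}}

```text
clock: 2.18
eef_pos: [576.0, 13.5, 144.3]
tool_rot: [-3.14, 0.014, 0.136]
force: [-2.0, -0.5, -0.5]
width: 30.0
gripper_force: 0.0
```

>>> {"method": "move_arm", "body": {"targets": "-0.3 0 0 2 0 0 0; -0.3 0 0 2 0 0 0; -0.3 0 0 0 0 0 0; -0.3 0 0 0 0 0 0; -0.3 0 0 0 0 0 0"}}

```text
clock: 2.6
eef_pos: [582.5, 12.7, 113.1]
tool_rot: [3.141, -0.002, 0.134]
force: [0.5, 0.9, -0.2]
width: 29.8
gripper_force: 0.0
```

Run:
```python
from h import *
P=np.load('P.npy'); s=read_state(); print(s['eef_pos'],s['tool_rot'],s['width'],s['force'],w2c(P,s['eef_pos']))
d=cam('wrist'); save(d,'w1')
for p in [(-61,0,62),(-73,0,62),(-61,20,62),(-61,-20,62),(18,0,30),(92,0,30)]: print(p,proj(d,c2w(P,p)).round(0))
print(ctrl.pinch_z)
```

```text
[582.5029077   12.71694132 113.11196559] [ 3.14129507e+00 -2.12608324e-03  1.33631874e-01] 29.820644948431955 [ 0.50194542  0.90359676 -0.18226858] [-76.54578723   4.98819478 113.11196559]
(-61, 0, 62) [289. 217.]
(-73, 0, 62) [309. 217.]
(-61, 20, 62) [290. 249.]
(-61, -20, 62) [288. 184.]
(18, 0, 30) [173. 201.]
(92, 0, 30) [ 61. 201.]
18.700000000000003
```

View pics/w1.png

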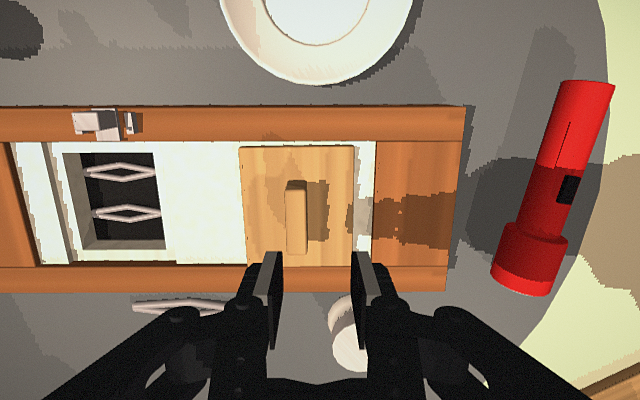

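The wrist view shows the rib at (286–308, 181–252), agreeing with the prediction of 289–309. I centre on it and lower.

>>> {"method": "move_arm", "body": {"targets": "-0.3 0.5 -1 0 0 0 0; -0.3 0 0 0 0 0 0; -0.3 0 0 2 0 0 0; -0.3 0 0 2 0 0 0; -0.3 0 0 0 0 0 0"}}

```text
clock: 3.07
eef_pos: [583.2, 24.4, 69.1]
tool_rot: [-3.141, 0.005, 0.135]
force: [-0.9, -0.3, -0.2]
width: 29.7
gripper_force: 0.0
```

>>> {"method": "move_arm", "body": {"targets": "-0.3 0 0 1.5 0 0 0; -0.3 0 0 1.2 0 0 0; -0.3 0 0 0.2 0 0 0; -0.3 0 0 0 0 0 0; -0.3 0 0 0 0 0 0"}}

```text
clock: 3.48
eef_pos: [585.5, 23.9, 42.9]
tool_rot: [-3.142, -0.001, 0.134]
force: [0.6, 0.5, -0.3]
width: 29.8
gripper_force: 0.0
```

Run:
```python
from h import *
P=np.load('P.npy'); s=read_state(); print(s['eef_pos'],s['tool_rot'],s['width'],s['force'],w2c(P,s['eef_pos']))
```

```text
[585.5076337   23.85099308  42.85149883] [-3.14157867e+00 -5.34490672e-04  1.34391246e-01] 29.84412787006406 [ 0.62022078  0.47687728 -0.274016  ] [-65.91402392   0.52041056  42.85149883]
```

>>> {"method": "move_arm", "body": {"targets": "-0.58 0 0 0 0 0 0; -0.58 0 -0.5 0 0 0 0; -0.58 0 -0.5 0 0 0 0; -0.58 0 -0.5 0 0 0 0; -0.58 0 -0.5 0 0 0 0"}}

```text
clock: 3.9
eef_pos: [582.8, 43.9, 42.8]
tool_rot: [3.141, -0.001, 0.134]
force: [-0.5, -1.7, 1.5]
width: 17.9
gripper_force: 0.9
```

>>> {"method": "move_arm", "body": {"targets": "-0.58 0 -0.5 0 0 0 0; -0.58 0 -0.5 0 0 0 0; -0.58 0 -0.5 0 0 0 0; -0.58 0 -0.5 0 0 0 0; -0.58 0 -0.5 0 0 0 0"}}

```text
clock: 4.32
eef_pos: [579.1, 68.8, 42.3]
tool_rot: [3.142, -0.0, 0.134]
force: [0.5, -2.2, 1.3]
width: 18.0
gripper_force: 0.9
```

>>> {"method": "move_arm", "body": {"targets": "-0.58 0 -0.5 0 0 0 0; -0.58 0 -0.5 0 0 0 0; -0.58 0 -0.5 0 0 0 0; -0.58 0 -0.5 0 0 0 0; -0.58 0 -0.5 0 0 0 0"}}

```text
clock: 4.73
eef_pos: [575.7, 93.6, 42.3]
tool_rot: [-3.142, 0.0, 0.134]
force: [0.6, -2.0, 1.8]
width: 18.1
gripper_force: 0.8
```

Run:
```python
from h import *
P=np.load('P.npy'); s=read_state(); print(s['eef_pos'],s['tool_rot'],s['width'],s['force'],w2c(P,s['eef_pos']))
d=cam('top'); c=d['color'][165:255,190:360,::-1]
cv2.imwrite('pics/t2.png',cv2.resize(c,None,fx=4.7,fy=4.7,interpolation=cv2.INTER_CUBIC))
d=cam('side'); save(d,'s2')
c=d['color'][190:340,260:390,::-1]
cv2.imwrite('pics/s2.png',cv2.resize(c,None,fx=4,fy=4,interpolation=cv2.INTER_CUBIC))
```

```text
[575.6960421   93.60203672  42.28771365] [-3.14157597e+00  6.10120957e-05  1.34261213e-01] 18.0942956272569 [ 0.55881361 -1.96191778  1.75933653] [ 4.5226465   0.90884076 42.28771365]
```

View pics/s2.png

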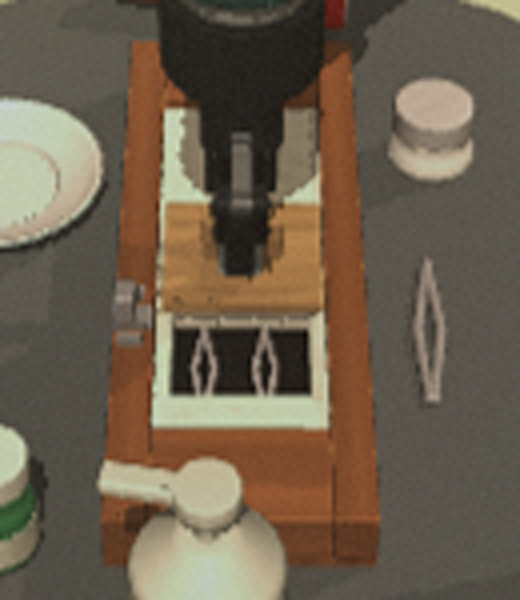

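The lid follows squarely with about 2 N of drag. I carry on more slowly through the tipping zone.

>>> {"method": "move_arm", "body": {"targets": "-0.58 0 -0.4 0 0 0 0; -0.58 0 -0.4 0 0 0 0; -0.58 0 -0.3 0 0 0 0; -0.58 0 -0.3 0 0 0 0; -0.58 0 -0.3 0 0 0 0"}}

```text
clock: 5.25
eef_pos: [573.5, 110.0, 42.4]
tool_rot: [3.141, -0.0, 0.134]
force: [0.2, -1.6, 1.4]
width: 18.0
gripper_force: 0.8
```

>>> {"method": "move_arm", "body": {"targets": "-0.58 0 -0.3 0 0 0 0; -0.58 0 -0.3 0 0 0 0; -0.58 0 -0.3 0 0 0 0; -0.58 0 -0.3 0 0 0 0; -0.58 0 -0.3 0 0 0 0"}}

```text
clock: 5.67
eef_pos: [571.3, 125.3, 42.2]
tool_rot: [-3.141, 0.0, 0.134]
force: [-0.5, -1.1, -0.7]
width: 17.8
gripper_force: 0.3
```

>>> {"method": "move_arm", "body": {"targets": "-0.58 0 -0.2 0 0 0 0; -0.58 0 -0.2 0 0 0 0; -0.58 0 -0.2 0 0 0 0; -0.58 0 -0.2 0 0 0 0; -0.58 0 0 0 0 0 0"}}

```text
clock: 6.08
eef_pos: [570.3, 133.4, 42.3]
tool_rot: [-3.141, -0.0, 0.135]
force: [-0.7, 0.2, -0.5]
width: 18.1
gripper_force: 0.0
```

Run:
```python
from h import *
P=np.load('P.npy'); s=read_state(); print(s['force'],w2c(P,s['eef_pos']))
```

```text
[-0.66933896  0.1880466  -0.49655583] [44.65171268  0.89795773 42.32192707]
```

>>> {"method": "move_arm", "body": {"targets": "-0.58 0 -0.2 0 0 0 0; -0.58 0 -0.2 0 0 0 0; -0.58 0 -0.2 0 0 0 0; -0.58 0 -0.1 0 0 0 0; -0.58 0 -0.1 0 0 0 0"}}

```text
clock: 6.5
eef_pos: [569.3, 140.9, 42.3]
tool_rot: [-3.142, -0.0, 0.134]
force: [-0.6, -0.8, -0.4]
width: 18.3
gripper_force: 0.3
```

>>> {"method": "move_arm", "body": {"targets": "-0.58 0 -0.1 0 0 0 0; -0.58 0 -0.1 0 0 0 0; -0.58 0 -0.1 0 0 0 0; -0.58 0 0 0 0 0 0; -0.58 0 0 0 0 0 0"}}

```text
clock: 6.92
eef_pos: [569.0, 143.9, 42.4]
tool_rot: [-3.141, -0.0, 0.134]
force: [-0.5, 0.0, -0.4]
width: 18.0
gripper_force: 0.0
```

Run:
```python
from h import *
P=np.load('P.npy'); s=read_state(); print(s['force'],s['gripper_force'],w2c(P,s['eef_pos']))
d=cam('side')
c=d['color'][190:340,260:390,::-1]
a=cv2.resize(c,None,fx=4,fy=4,interpolation=cv2.INTER_CUBIC)
cv2.imwrite('pics/s3.png',a)
```

```text
[-0.52043428  0.04511989 -0.41029268] 0.015367596020041674 [55.2768662   0.82523671 42.36741301]
```

View pics/s3.png

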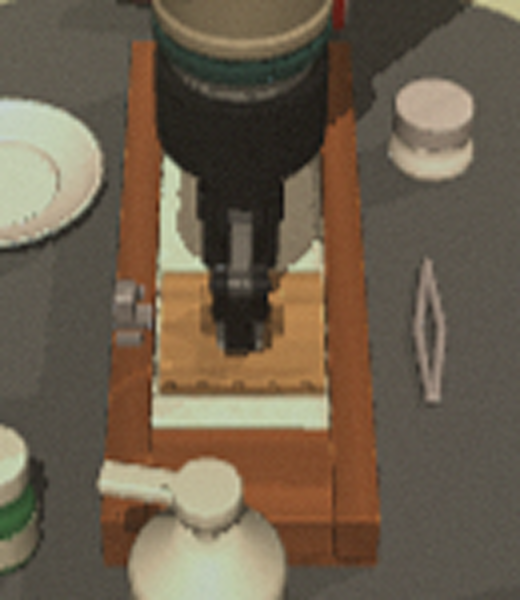

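The lid now covers the well and its front edge, (160–325, 390), is near the far wall. I creep on until the wall is felt.

>>> {"method": "move_arm", "body": {"targets": "-0.58 0 -0.1 0 0 0 0; -0.58 0 -0.1 0 0 0 0; -0.58 0 -0.1 0 0 0 0; -0.58 0 0 0 0 0 0; -0.58 0 0 0 0 0 0"}}

```text
clock: 7.38
eef_pos: [568.5, 146.9, 42.3]
tool_rot: [-3.141, -0.0, 0.134]
force: [1.2, 0.1, -0.5]
width: 17.9
gripper_force: 0.0
```

>>> {"method": "move_arm", "body": {"targets": "-0.58 0 -0.1 0 0 0 0; -0.58 0 -0.1 0 0 0 0; -0.58 0 0 0 0 0 0; -0.58 0 0 0 0 0 0; -0.58 0 0 0 0 0 0"}}

```text
clock: 7.8
eef_pos: [568.3, 148.8, 42.3]
tool_rot: [-3.141, -0.0, 0.134]
force: [-0.1, -1.0, -0.1]
width: 18.0
gripper_force: 0.1
```

>>> {"method": "move_arm", "body": {"targets": "-0.58 0 -0.1 0 0 0 0; -0.58 0 0 0 0 0 0; -0.58 0 0 0 0 0 0"}}

```text
clock: 8.05
eef_pos: [568.2, 149.6, 42.3]
tool_rot: [3.142, -0.0, 0.134]
force: [0.8, 0.2, -0.7]
width: 18.0
gripper_force: 0.3
```

>>> {"method": "move_arm", "body": {"targets": "-0.58 0 -0.1 0 0 0 0; -0.58 0 0 0 0 0 0; -0.58 0 0 0 0 0 0"}}

```text
clock: 8.3
eef_pos: [568.2, 150.5, 42.3]
tool_rot: [3.141, -0.0, 0.134]
force: [0.3, -1.0, -0.6]
width: 18.4
gripper_force: 0.6
```

Run:
```python
from h import *
P=np.load('P.npy')
s=read_state(); print(s['force'],s['gripper_force'],w2c(P,s['eef_pos']))
d=cam('side'); w=cam('wrist')
a=cv2.resize(d['color'][240:310,285:365,::-1],(400,350),interpolation=cv2.INTER_CUBIC)
b=w['color'][70:350,140:460,::-1]
b=cv2.resize(b,(400,350))
cv2.imwrite('pics/m4.png',np.hstack([a,b]))
for z in(30,25):
  for x in (20,90):
    for y in (-40,40): print(z,x,y,'side',((proj(d,c2w(P,(x,y,z+8)))-[285,240])*5).round(),'w',((proj(w,c2w(P,(x,y,z+8)))-[140,70])*1.25).round())
```

```text
[ 0.31709911 -0.95584447 -0.64836123] 0.5583275109529495 [61.87121595  0.74134222 42.33898837]
30 20 -40 side [72. 98.] w [343. 133.]
30 20 40 side [273.  99.] w [326. 331.]
30 90 -40 side [ 66. 234.] w [136. 133.]
30 90 40 side [278. 235.] w [148. 331.]
25 20 -40 side [ 72. 106.] w [339. 129.]
25 20 40 side [272. 107.] w [323. 323.]
25 90 -40 side [ 66. 243.] w [139. 129.]
25 90 40 side [278. 244.] w [150. 323.]
```

View pics/m4.png

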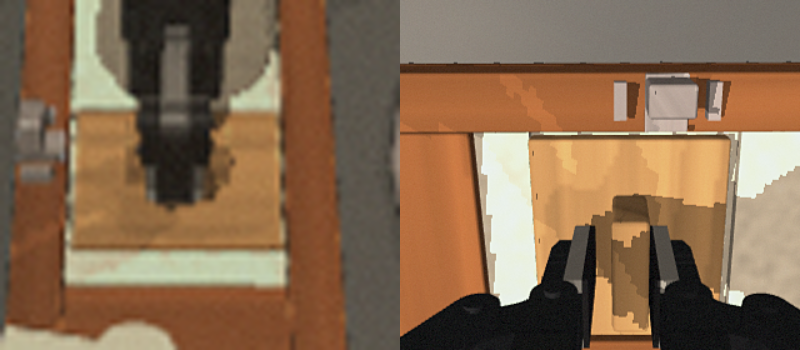

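Seen from the side, the lid's edges at rows 108 and 247 match the seated prediction (106/243 rather than 99/234). The wrist view shows a shadow gap behind the rear edge. I confirm with a 1 mm nudge against the wall.

>>> {"method": "move_arm", "body": {"targets": "-0.58 0 -0.1 0 0 0 0; -0.58 0 0 0 0 0 0; -0.58 0 0 0 0 0 0"}}

```text
clock: 8.65
eef_pos: [568.2, 150.6, 42.4]
tool_rot: [3.14, -0.0, 0.134]
force: [1.3, -4.8, 0.8]
width: 18.0
gripper_force: 2.1
```

>>> {"method": "move_arm", "body": {"targets": "-0.58 0 -0.1 0 0 0 0; -0.58 0 0 0 0 0 0; -0.58 0 0 0 0 0 0"}}

```text
clock: 8.9
eef_pos: [568.2, 150.7, 42.5]
tool_rot: [3.14, -0.0, 0.133]
force: [0.0, -6.6, 1.8]
width: 17.6
gripper_force: 3.0
```

The lid is firm against the wall (6.6 N, no travel), so it is in the pocket. I release and rise.

>>> {"method": "move_arm", "body": {"targets": "-0.58 0 0.3 0 0 0 0; -0.3 0 0.2 0 0 0 0; -0.3 0 0 0 0 0 0; -0.3 0 0 0 0 0 0; -0.3 0 0 0 0 0 0"}}

```text
clock: 9.32
eef_pos: [568.3, 148.5, 42.3]
tool_rot: [-3.141, 0.0, 0.135]
force: [0.6, -0.1, 0.3]
width: 29.8
gripper_force: 0.0
```

>>> {"method": "move_arm", "body": {"targets": "-0.3 0 0 -1 0 0 0; -0.3 0 0 -2 0 0 0; -0.3 0 0 -3 0 0 0; -1 0 0 -3 0 0 0; -1 0 0 0 0 0 0"}}

```text
clock: 9.73
eef_pos: [572.2, 148.9, 138.5]
tool_rot: [-3.14, -0.01, 0.134]
force: [0.8, -0.2, 0.2]
width: 6.5
gripper_force: 0.0
```

Run:
```python
from h import *
P=np.load('P.npy')
s=read_state(); print(s['force'],s['eef_pos'],s['tool_rot'],w2c(P,s['eef_pos']),s['width'])
w=cam('wrist'); d=cam('side')
a=cv2.resize(d['color'][225:325,270:370,::-1],(400,400),interpolation=cv2.INTER_CUBIC)
b=cv2.resize(w['color'][:,:,::-1],(400,250))
b=np.vstack([b,np.zeros((150,400,3),np.uint8)])
cv2.imwrite('pics/m5.png',np.hstack([a,b]))
for z in(30,25):
  for x in (22,92):
    for y in (-40,40): print(z,x,y,((proj(d,c2w(P,(x,y,z+8)))-[270,225])*4).round(),'w',(proj(w,c2w(P,(x,y,z+8)))*.625).round())
print('knob',(proj(w,c2w(P,(45,-56,56.5)))*.625).round())
D=__import__('pickle').load(open('d0.pkl','rb'))['top']
print('pills',w2c(P,ray(D,200,165,65)),'disp',w2c(P,ray(D,153,208,148)))
```

```text
[ 0.76445049 -0.20224553  0.19544842] [572.22572965 148.89641048 138.52024192] [-3.13977296 -0.01045014  0.13439934] [ 59.78403423  -3.0522026  138.52024192] 6.462687224942863
30 22 -40 [117. 141.] w [232.  93.]
30 22 40 [278. 142.] w [229. 160.]
30 92 -40 [112. 250.] w [168.  93.]
30 92 40 [282. 251.] w [171. 160.]
25 22 -40 [118. 148.] w [231.  93.]
25 22 40 [278. 149.] w [229. 158.]
25 92 -40 [113. 257.] w [169.  93.]
25 92 40 [282. 258.] w [171. 158.]
knob [212.  80.]
pills [ 150.70835103 -113.91944588   65.        ] disp [226.33568796 -10.03803898 148.        ]
```

View pics/m5.png

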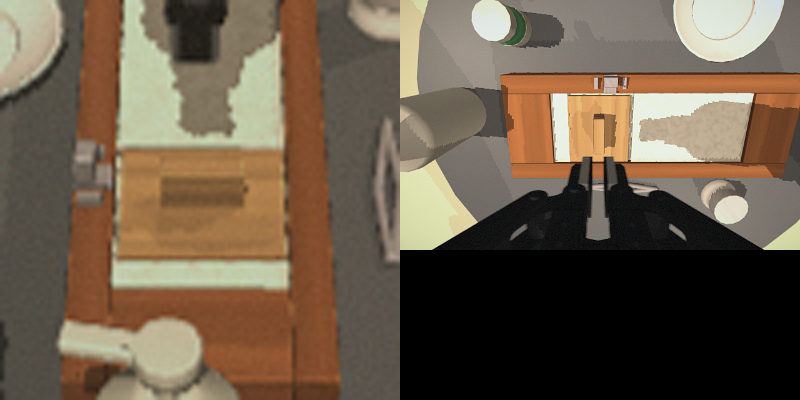

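The lid is seated: its side-view edges at rows 149 and 259 match 148/257, and it is square. The knob is at its predicted place. Next I go with shut fingers outside the knob and down.

>>> {"method": "move_arm", "body": {"targets": "-1 3.2 0.5 0 0 0 0; -1 3.2 0.5 0 0 0 0; -1 3.1 0.5 0 0 0 0; -1 0 0 0 0 0 0; -1 0 0 3 0 0 0"}}

```text
clock: 10.25
eef_pos: [669.8, 145.7, 106.0]
tool_rot: [-3.141, -0.01, 0.133]
force: [0.7, 1.1, -0.1]
width: 0.0
gripper_force: 0.0
```

>>> {"method": "move_arm", "body": {"targets": "-1 0 0 3 0 0 0; -1 0 0 2 0 0 0; -1 0 0 1.4 0 0 0; -1 0 0 0 0 0 0; -1 0 0 0 0 0 0"}}

```text
clock: 10.67
eef_pos: [663.8, 145.4, 37.5]
tool_rot: [3.141, 0.002, 0.134]
force: [-0.1, -0.0, 0.4]
width: -0.0
gripper_force: 0.0
```

Run:
```python
from h import *
P=np.load('P.npy')
s=read_state(); print(s['force'],s['tool_rot'],w2c(P,s['eef_pos']),s['width'])
```

```text
[-0.13672774 -0.03634428  0.41954657] [3.14146699e+00 2.01194076e-03 1.34412889e-01] [ 44.11334941 -93.32662903  37.48985899] -0.019371929531324925
```

>>> {"method": "move_arm", "body": {"targets": "-1 0 0 -0.8 0 0 0; -1 -0.8 0 0 0 0 0; -1 -0.8 0 0 0 0 0; -1 -0.3 0 0 0 0 0; -1 -0.3 0 0 0 0 0"}}

```text
clock: 11.08
eef_pos: [642.8, 142.6, 47.6]
tool_rot: [-3.141, -0.001, 0.134]
force: [0.5, -0.2, -0.2]
width: -0.1
gripper_force: 0.0
```

>>> {"method": "move_arm", "body": {"targets": "-1 -0.3 0 0 0 0 0; -1 -0.3 0 0 0 0 0; -1 -0.3 0 0 0 0 0; -1 0 0 0 0 0 0"}}

```text
clock: 11.42
eef_pos: [633.8, 141.3, 46.6]
tool_rot: [-3.142, -0.0, 0.134]
force: [0.4, -0.1, 0.9]
width: 0.1
gripper_force: 0.4
```

>>> {"method": "move_arm", "body": {"targets": "-1 -0.2 0 0 0 0 0; -1 -0.2 0 0 0 0 0; -1 -0.1 0 0 0 0 0; -1 0 0 0 0 0 0"}}

```text
clock: 11.75
eef_pos: [628.6, 140.6, 46.2]
tool_rot: [3.142, 0.0, 0.134]
force: [1.1, 0.2, 0.6]
width: 0.1
gripper_force: 0.5
```

Run:
```python
from h import *
P=np.load('P.npy')
s=read_state(); print(s['force'],s['tool_rot'],w2c(P,s['eef_pos']),s['width'])
```

```text
[1.13797744 0.22720052 0.5724936 ] [3.14154035e+00 4.52661065e-04 1.34275383e-01] [ 43.97517116 -57.81431081  46.23240037] 0.10197507419518821
```

>>> {"method": "move_arm", "body": {"targets": "-1 -0.1 0 0 0 0 0; -1 -0.1 0 0 0 0 0; -1 0 0 0 0 0 0"}}

```text
clock: 12.0
eef_pos: [626.6, 140.3, 46.2]
tool_rot: [3.142, 0.0, 0.134]
force: [1.0, 1.1, -0.4]
width: 0.1
gripper_force: 0.6
```

>>> {"method": "move_arm", "body": {"targets": "-1 -0.1 0 0 0 0 0; -1 0 0 0 0 0 0; -1 0 0 0 0 0 0"}}

```text
clock: 12.25
eef_pos: [625.7, 140.2, 46.2]
tool_rot: [3.142, 0.0, 0.134]
force: [1.1, 0.4, -0.1]
width: -0.1
gripper_force: 0.5
```

>>> {"method": "move_arm", "body": {"targets": "-1 -0.1 0 0 0 0 0; -1 0 0 0 0 0 0; -1 0 0 0 0 0 0"}}

```text
clock: 12.5
eef_pos: [625.4, 140.1, 46.3]
tool_rot: [-3.142, -0.001, 0.134]
force: [2.8, -0.0, -1.9]
width: -0.0
gripper_force: 1.5
```

>>> {"method": "move_arm", "body": {"targets": "-1 -0.1 0 0 0 0 0; -1 0 0 0 0 0 0; -1 0 0 0 0 0 0"}}

```text
clock: 12.75
eef_pos: [625.4, 140.1, 46.4]
tool_rot: [-3.141, -0.003, 0.134]
force: [5.1, 1.0, -3.9]
width: -0.2
gripper_force: 2.6
```

>>> {"method": "move_arm", "body": {"targets": "-1 1 0 0 0 0 0; -1 2 0 0 0 0 0; -1 0 0 -3 0 0 0; -1 0 0 -3 0 0 0; -1 0 0 0 0 0 0"}}

```text
clock: 13.17
eef_pos: [656.3, 144.5, 111.2]
tool_rot: [-3.141, -0.006, 0.134]
force: [0.9, -0.1, -0.1]
width: -0.1
gripper_force: 0.0
```

Run:
```python
from h import *
P=np.load('P.npy')
s=read_state(); print(s['force'],w2c(P,s['eef_pos']))
w=cam('wrist'); d=cam('side')
a=cv2.resize(d['color'][225:325,270:370,::-1],(400,400),interpolation=cv2.INTER_CUBIC)
b=cv2.resize(w['color'][:,:,::-1],(400,250))
b=np.vstack([b,np.zeros((150,400,3),np.uint8)])
cv2.imwrite('pics/m6.png',np.hstack([a,b]))
print([((proj(d,c2w(P,(45,y,56.5)))-[270,225])*4).round() for y in(-56,-44,-40)])
```

```text
[ 0.91391023 -0.08107354 -0.09343575] [ 44.19063006 -85.74059204 111.17181304]
[array([ 82., 150.]), array([107., 150.]), array([115., 150.])]
```

View pics/m6.png

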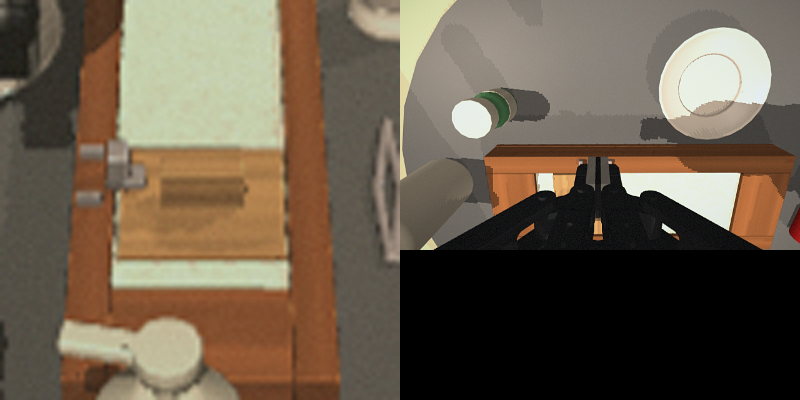

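The knob now shows at about (117,150), where it should be when fully in (115), with its tongue over the lid's edge. The lid is still seated and nothing else has moved. I let the arm settle, then hand in.

>>> {"method": "move_arm", "body": {"targets": "-1 0 0 -2 0 0 0; -1 0 0 0 0 0 0; -1 0 0 0 0 0 0; -1 0 0 0 0 0 0; -1 0 0 0 0 0 0"}}

```text
clock: 13.68
eef_pos: [652.6, 143.8, 124.9]
tool_rot: [3.141, 0.003, 0.134]
force: [0.4, -0.5, -0.5]
width: -0.1
gripper_force: 0.0
```

```bash
python3 -c "
from cell import order; print(order.finish_job())"
```

```text
the job is handed in; nothing more can be done
None
```

The lid is seated in the pocket over the well, the catch is pushed in to its stop over the lid's edge, and I handed the job in at about 13.7 s; the hand-in returned no verdict.

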